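Press home the rocking jar lid

ROBOT

A 7-joint arm with a two-finger parallel gripper is mounted at the origin on a cart in front of the work surface, level with it; the furniture and walls round the work are solid. World frame = base frame: x ahead of the robot, y to its left, z up, the work surface at z = 0. Lengths are in m, angles in degrees, forces in N, time in s.
With the tool pointing down it reaches from about 0.425 to 0.875 m from the base axis. Payload 4.7 kg.
Tool frame: the origin (TCP) lies midway between the tips of the shut fingers; the grasp point (between the pads) lies 19 mm behind it; z points along the fingers, x is the direction in which the jaws open and shut, and the axes are right-handed (so a half turn about z gives the same grasp; the last joint's range is limited). The gripper opens to 87 mm and grips with 3 to 60 N. Pads are 19 mm wide; open, the fingers measure 117 mm over their backs; the gripper's body (75 mm by 190 mm) begins 51 mm behind the grasp point.
Start: joints at [67.271, 18.392, -4.016, 83.108, 1.295, 78.541, -3.26], TCP at [0.26, -0.596, 0.223] pointing down, gripper open.
Joint ranges: [-163.93, 163.93], [-17.29, 119.83], [-79.2, 71.16], [3.27, 140.29], [-89.18, 269.18], [5.43, 117.66], [-154.24, 154.24]. Speed limits (degrees/s): [147.25, 147.25, 180, 180, 180, 180, 180].

INTERFACE

Orientations are given as [roll, pitch, yaw] about the fixed x, y, z axes, in that order (R = Rz(yaw) Ry(pitch) Rx(roll)).
In Python, from cell import telemetry, optics, env gives the robot as it stands.
- The arm moves only by the tool arm_command, never from a script. Its arguments are lists of equal length, an entry for each row: "translation": the shift along the tool's x, y, z in cm, a list of three; "twist": the turn about the tool's z in degrees. In form: {"translation": [[x, y, z], ...], "twist": [twist, ...]}. A call has 1 to 10 rows; each row shifts and turns the pose as measured when the row begins, along the tool's axes as they then stand; what a row does not reach is not made up. A row lasts 1/8 s, in which the tool goes at most 62.5 mm and 10.7 degrees, less where a joint would pass 70% of its speed; a pose out of reach is approached as far as the arm can. A call is refused whole if a number of a shift passes 6.25 or a number of a turn 10.7, either way. A call with a gripper value outside its range is refused whole. "grip" is the opening in per cent of the stroke, from 0 (shut) to 100 (fully open), set as the call begins (left out, the last holds). The fingers move at their own pace and stop on an object; "force" is the grip in N (left out, the last holds). Time passes only in rows, so rows that do not move let the fingers close. It gives the time, the measured TCP pose, the force and the opening at its end, in the units of the state.
- telemetry.get_obs(): the state, without advancing time (a new reading comes with each control period).
- optics.read_camera(name): name is "scene" or "top" or "wrist"; returns a dict with "img" (384x512x3 uint8, blue, green, red), "fx", "fy", "cx", "cy" (pixels), "extrinsics" (4x4, takes a point from camera to world coordinates); the wrist camera has in their place "hand_eye" (4x4, takes a point from camera to tool coordinates, whose origin is the TCP and whose axes are the tool frame's). Camera axes: x right, y up, looking along -z (the intrinsics and any distortion apply to the point x, -y, -z); pixel columns grow to the right and rows downward; lengths in m; the calibration is good to about 2 mm. The wrist camera is an equidistant fisheye: a pixel r from the principal point sees the ray r / f radians off the axis. A picture is of the moment at which its call begins: read the wrist's pose just before it. There is no depth.
- env.sign_off(): hands the job in, once; it reports no verdict.
The state is a dict: "time_s": time; "qpos": joint angles; "joint_velocities": joint speeds; "effort": joint torques, N m; "tool_pos": TCP position; "tool_rot": TCP orientation; "force": force on the tool from outside, world axes, zero at the start; "wrist_torque": the same for the moment, N m; "grip_width": finger opening in m.
Only numpy, scipy, OpenCV 4.12 (cv2) and the standard library are available. Lean on these libraries where they do the work, as an engineer would, in place of code of your own. Each camera call takes 0.05 s, during which the arm holds its last target. There are 200 camera calls.

TASK

One of the four gold-lidded charcoal jars has a lid that is not seated: it rocks when you press near the edge facing you, while the others are firm. Press the lids with a fingertip to find it, push that lid straight down until it is fully home and level, and finish while still pressing down on it. Lift nothing, and leave the things lying about where they are.

Things in the scene. Friction and masses are not known exactly. Their poses are not given: they have to be found in the camera images.
- jar_a_top (a point): Centre of the flat top (gold-coloured, z up) of the lid of a clear glass jar, one of four identical ones with charcoal stubs inside. Lid 82 mm across, 17 mm high. The jar is fixed in a dark wooden socket 104 mm across, screwed to the table. Sockets differ in height: lid tops lie 0.12 to 0.16 m above the table, and height does not tell which lid is unseated.
- jar_b_top (a point): Centre of the flat top of the second jar's lid, z up; the same in every way. Any of the four may be the unseated one; it starts level and looks like the others. Seated lids do not give when pressed (at most 0.5 mm). No lid can be pulled up by more than 3 mm.
- jar_c_top (a point): Centre of the flat top of the third jar's lid, z up; the same in every way. Whichever lid is unseated rocks toward and away from the robot base (not sideways): pressed with 2 to 3 N near the edge facing the base it tilts up to about 0.09 rad (2.5 mm down at 27 mm from its centre), and springs level when let go.
- jar_d_top (a point): Centre of the flat top of the fourth jar's lid, z up; the same in every way. Pushed over its middle with more than 7 N, the unseated lid sinks 5 to 6 mm straight down, stops firm, stays there and rocks no more.
- jar_a_lid: The lid of jar_a_top as a body; this origin lies on the lid's axis 124 mm below its flat top, and moves with the lid.
- jar_b_lid: The lid of jar_b_top as a body; this origin lies on the lid's axis 124 mm below its flat top, and moves with the lid.
- jar_c_lid: The lid of jar_c_top as a body; this origin lies on the lid's axis 124 mm below its flat top, and moves with the lid.
- jar_d_lid: The lid of jar_d_top as a body; this origin lies on the lid's axis 124 mm below its flat top, and moves with the lid.
- block: Brown sanding block, 40 x 70 x 24 mm, loose on the table beside the jars; origin at the centre of its underside.
- dipper: Small round open metal tin, 60 mm across, 33 mm high, loose on the table; origin at the centre of its underside.
- tube: Small paint tube with a green band, 46 x 150 x 28 mm, lying loose on the table; origin at the centre of its underside.

How it is judged:
By the outcome, as a careful person would: the job done as asked, in the order asked, and still so for the second after the job is handed in, while the arm keeps its last pose, push and grip.
It also fails if it takes over 48 s, if anything falls off the work surface, if the arm or the gripper's body presses on something with over 40 N, if the wrist force passes 120 N, or if a joint passes its speed limit or range.

## Working session

There is one attempt and no reset: what is moved stays moved. The work goes in short steps, Python scripts to look and compute and a tool call to move; the robot and the scene stay as the last step left them, time stands still between calls to the robot, and variables do not carry over. Pictures are saved under pics/ and viewed, about 8 in all and at most 12, crops included, and the job is handed in when it is done.

Besides the shell and the picture viewer there is one more tool, called after "Call:" as name([rows], argument=value, ...), one row to a line, values as JSON. arm_command: Moves the arm, as the interface text tells. Its arguments: {"type":"object","properties":{"translation":{"type":"array","items":{"type":"array","items":{"type":"number"}}},"twist":{"type":"array","items":{"type":"number"}},"grip":{"type":"number"},"force":{"type":"number"}},"required":["translation","twist"]}

```bash
mkdir -p pics; ls
python3 - <<'E'
from cell import telemetry, optics
import cv2,numpy as np
o=telemetry.get_obs(); print(o)
a=optics.read_camera("scene");b=optics.read_camera("top")
for n,c in(("scene",a),("top",b)):
    print(n,[c[k] for k in("fx","fy","cx","cy")],np.round(c["extrinsics"],4).tolist(),[k for k in c])
    cv2.imwrite(f"pics/{n}0.png",c["img"])
cv2.imwrite("pics/both.png",cv2.resize(np.vstack([a["img"],b["img"]]),None,fx=.78,fy=.78))
E
```

```text
pics
{'time_s': 0.0, 'qpos': array([67.27094515, 18.43892456, -4.01561156, 83.17410303,  1.29501847,
       78.53956462, -3.26182319]), 'joint_velocities': array([ 0.01117434,  0.07114554, -0.06524457, -0.0200012 , -0.01777092,
        0.11990499, -0.06434569]), 'effort': array([-2.17192942e-04, -4.91294825e+01, -4.04057242e-01, -3.12525415e+01,
       -6.37814845e-02,  4.38063231e-02,  1.86629118e-04]), 'tool_pos': array([ 0.25930969, -0.59544658,  0.22147004]), 'tool_rot': array([ 1.79994350e+02,  1.07350364e-01, -6.64629620e+01]), 'force': array([-0.73484595, -0.80304375,  0.90162999]), 'wrist_torque': array([-0.00315084,  0.01279526,  0.01463642]), 'grip_width': 0.08709762797859277}
scene [423.5937498533756, 423.5937498533756, 250.32663420713524, 189.3594765072796] [[0.7836, -0.3886, 0.4847, 1.0436], [0.6212, 0.4826, -0.6174, -0.9731], [0.006, 0.7849, 0.6196, 0.7577], [0.0, 0.0, 0.0, 1.0]] ['img', 'fx', 'fy', 'cx', 'cy', 'extrinsics']
top [420.25136867981826, 420.25136867981826, 250.78672578948039, 191.89184857421958] [[0.0178, 0.9959, -0.0889, 0.4504], [-0.9998, 0.0188, 0.0103, -0.3591], [0.0119, 0.0887, 0.996, 1.1387], [0.0, 0.0, 0.0, 1.0]] ['img', 'fx', 'fy', 'cx', 'cy', 'extrinsics']
```

View pics/both.png

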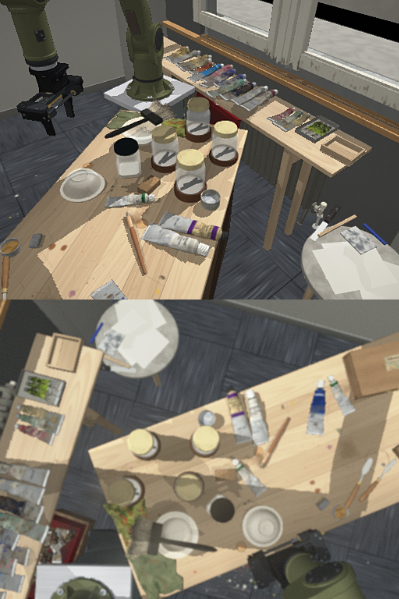

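The scene view shows four gold-lidded jars grouped together. In the top view they are near (144,444), (204,440), (126,490) and (190,487) in the composite. I'll enlarge both crops.

Run:
```python
import cv2,numpy as np
a=cv2.imread("pics/scene0.png");b=cv2.imread("pics/top0.png")
def crop(i,x0,y0,x1,y1,f):
    c=cv2.resize(i[y0:y1,x0:x1],None,fx=f,fy=f,interpolation=cv2.INTER_CUBIC)
    for x in range((x0+19)//20*20,x1,20):
        cv2.putText(c,str(x),(int((x-x0)*f),8),0,.3,(0,0,255));cv2.line(c,(int((x-x0)*f),10),(int((x-x0)*f),14),(0,0,255))
    for y in range((y0+19)//20*20,y1,20): cv2.putText(c,"-"+str(y),(0,int((y-y0)*f)+3),0,.3,(0,0,255))
    return c
A=crop(a,130,110,330,270,3.6);B=crop(b,110,140,310,320,3.6)
cv2.imwrite("pics/ca.png",A);cv2.imwrite("pics/cb.png",B[:600])
```

```text
(no output)
```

View pics/ca.png

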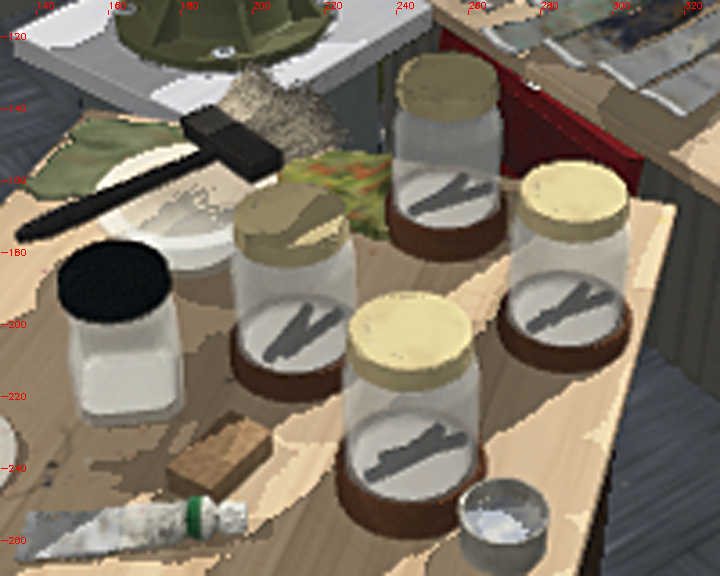

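View pics/cb.png

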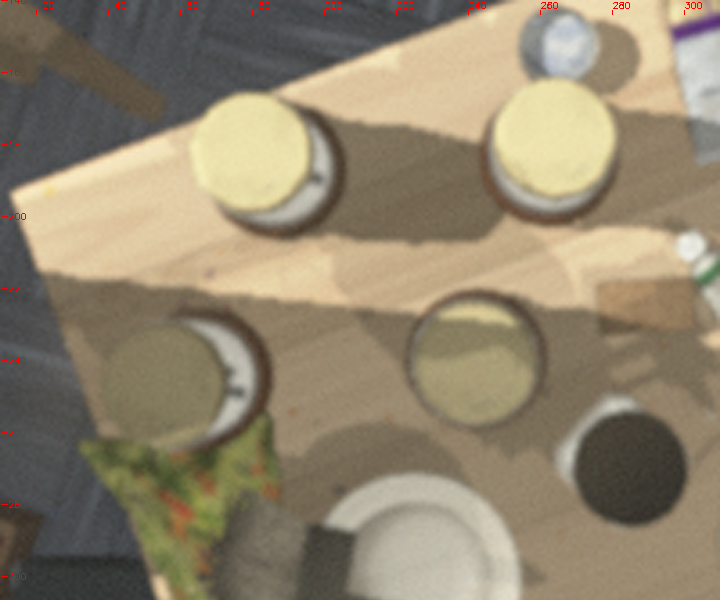

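Both crops show the jars clearly. The top-view lid centres are about J1 (179.6,182.2), J2 (263.9,178.3), J3 (155.3,246.4) and J4 (242.2,240.6). In the scene view they are about (289.4,161.9), (243.9,201.4), (254.4,132.2) and (211.1,169.7). Next I'll triangulate them.

```bash
cat > h.py <<'E'
import numpy as np
T=dict(f=420.2514,c=(250.787,191.892),E=np.array([[0.0178,0.9959,-0.0889,0.4504],[-0.9998,0.0188,0.0103,-0.3591],[0.0119,0.0887,0.996,1.1387]]))
S=dict(f=423.59375,c=(250.327,189.359),E=np.array([[0.7836,-0.3886,0.4847,1.0436],[0.6212,0.4826,-0.6174,-0.9731],[0.006,0.7849,0.6196,0.7577]]))
def ray(C,p):
    d=C["E"][:,:3]@np.array([(p[0]-C["c"][0])/C["f"],-(p[1]-C["c"][1])/C["f"],-1]);return C["E"][:,3],d/np.linalg.norm(d)
def plane(C,p,z):
    o,d=ray(C,p);return o+d*(z-o[2])/d[2]
def tri(p,q):
    o1,d1=ray(T,p);o2,d2=ray(S,q)
    s=np.linalg.lstsq(np.c_[d1,-d2],o2-o1,rcond=None)[0]
    a,b=o1+s[0]*d1,o2+s[1]*d2;return (a+b)/2,np.linalg.norm(a-b)
E
python3 - <<'E'
from h import *
for n,p,q in [("J1",(179.6,182.2),(289.4,161.9)),("J2",(263.9,178.3),(243.9,201.4)),("J3",(155.3,246.4),(254.4,132.2)),("J4",(242.2,240.6),(211.1,169.7))]:
    x,g=tri(p,q);print(n,x.round(4),round(g*1000,1),"reach",np.hypot(x[0],x[1]).round(3),"az",np.degrees(np.arctan2(x[1],x[0])).round(1))
for n,p,z in [("blackjar",(285,270),.12),("tin",(267,152),.033),("block",(289,224),.024),("sock1",(188,188),.03),("sock4",(242,239),.03)]:
    print(n,plane(T,p,z).round(3))
E
```

```text
J1 [ 0.5613 -0.1972  0.1325] 2.4 reach 0.595 az -19.4
J2 [ 0.5738 -0.3997  0.1374] 1.9 reach 0.699 az -34.9
J3 [ 0.4071 -0.1468  0.1409] 1.4 reach 0.433 az -19.8
J4 [ 0.4249 -0.3498  0.1314] 4.0 reach 0.55 az -39.5
blackjar [ 0.355 -0.455  0.12 ]
tin [ 0.657 -0.412  0.033]
block [ 0.466 -0.473  0.024]
sock1 [ 0.557 -0.204  0.03 ]
sock4 [ 0.425 -0.35   0.03 ]
```

Call:
arm_command([
  [0,0,0],
  [0,0,0],
  [0,0,0],
  [0,0,0],
  [0,0,0],
  [0,0,0],
], twist=[10.5,10.5,10.5,10.5,10.5,10.5], grip=0, force=20)

```text
time_s: 0.85
tool_pos: [0.2583, -0.5935, 0.2173]
tool_rot: [179.5, 0.2, -131.0]
force: [-1.3, 0.4, 0.1]
grip_width: 0.0347
```

```bash
cat >> h.py <<'E'
from scipy.spatial.transform import Rotation as R
J=dict(J1=(.5613,-.1972,.1325),J2=(.5738,-.3997,.1374),J3=(.4071,-.1468,.1409),J4=(.4249,-.3498,.1314))
def go(name,off,z=None):
    """tool-frame shift in cm to the lid's centre + off (m) along the direction toward the base"""
    from cell import telemetry
    o=telemetry.get_obs();p=np.array(J[name],float);u=-p[:2]/np.hypot(*p[:2])
    t=np.array([*(p[:2]+off*u),o["tool_pos"][2] if z is None else z])
    r=R.from_euler("xyz",o["tool_rot"],degrees=True)
    print("t",o["time_s"],"tcp",o["tool_pos"].round(4),"rot",o["tool_rot"].round(1),"F",o["force"].round(2),"w",round(o["grip_width"],4),"target",t.round(4),"shift cm",(100*r.inv().apply(t-o["tool_pos"])).round(2))
E
python3 -c "
from h import *
go('J4',.027,.17)"
```

```text
t 0.85 tcp [ 0.2583 -0.5935  0.2173] rot [ 179.5    0.2 -131. ] F [-1.32  0.42  0.1 ] w 0.0347 target [ 0.4041 -0.3326  0.17  ] shift cm [-29.23   6.09   4.89]
```

Call:
arm_command([
  [-5.7,1.2,0.3],
  [-5.7,1.2,0.3],
  [-5.7,1.2,0.4],
  [-5.7,1.2,0.4],
  [-5.7,1.2,0.4],
  [0,0,0],
], twist=[0,0,0,0,0,0])

```text
time_s: 1.6
tool_pos: [0.4032, -0.3307, 0.1965]
tool_rot: [179.2, 0.2, -131.2]
force: [-0.2, -0.8, 0.1]
grip_width: 0.0002
```

```bash
python3 -c "
from h import *
go('J4',.027,.15)"
```

```text
t 1.6 tcp [ 0.4032 -0.3307  0.1965] rot [ 179.2    0.2 -131.2] F [-0.16 -0.84  0.07] w 0.0002 target [ 0.4041 -0.3326  0.15  ] shift cm [ 0.1  -0.25  4.64]
```

Call:
arm_command([
  [0,0,2.5],
  [0.1,-0.2,1.7],
  [0,0,0],
], twist=[0,0,0])

```text
time_s: 1.98
tool_pos: [0.4026, -0.3339, 0.153]
tool_rot: [179.2, 0.1, -131.3]
force: [-0.4, -0.5, 0.7]
grip_width: 0.0003
```

Run:
```python
from h import *
from cell import optics
import cv2
go('J4',.027,.1314)
a=optics.read_camera("scene")["img"][110:270,130:330];b=optics.read_camera("top")["img"][150:310,130:330]
cv2.imwrite("pics/c1.png",cv2.resize(np.hstack([a,b]),None,fx=2,fy=2,interpolation=cv2.INTER_CUBIC))
```

```text
t 1.975 tcp [ 0.4026 -0.3339  0.153 ] rot [ 1.792e+02  1.000e-01 -1.313e+02] F [-0.4  -0.46  0.72] w 0.0003 target [ 0.4041 -0.3326  0.1314] shift cm [-0.19 -0.05  2.16]
```

View pics/c1.png

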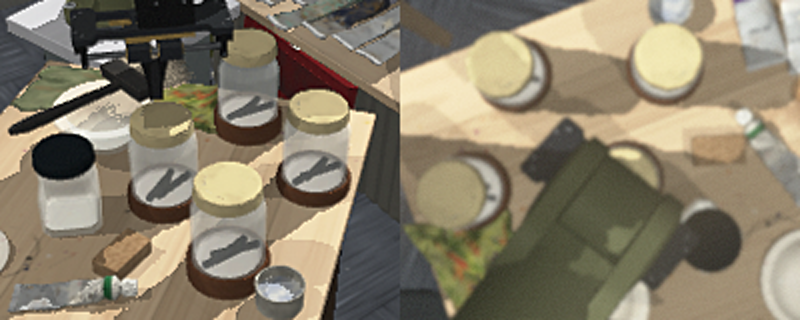

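In the scene crop the shut fingertips sit just above the base-side rim of J4 (lid at about (160,115) in the left half). Nothing has been disturbed. I'll descend gently.

Call:
arm_command([
  [-0.15,0,0.8],
  [0,0,0.4],
  [0,0,0.1],
  [0,0,0.1],
], twist=[0,0,0,0])

```text
time_s: 2.58
tool_pos: [0.405, -0.3344, 0.1413]
tool_rot: [179.6, 0.1, -131.3]
force: [-0.2, 0.3, -0.2]
grip_width: 0.0004
```

Call:
arm_command([
  [0,0,0.3],
  [0,0,0.1],
  [0,0,0.1],
  [0,0,0.0],
], twist=[0,0,0,0])

```text
time_s: 3.08
tool_pos: [0.4051, -0.3343, 0.1361]
tool_rot: [179.6, 0.1, -131.3]
force: [0.2, 0.1, -0.5]
grip_width: 0.0
```

Call:
arm_command([
  [0,0,0.1],
  [0,0,0.1],
], twist=[0,0,0])

```text
invalid input
```

Call:
arm_command([
  [0,0,0.1],
  [0,0,0.1],
], twist=[0,0])

```text
time_s: 3.32
tool_pos: [0.4052, -0.3344, 0.1348]
tool_rot: [179.6, 0.1, -131.3]
force: [-1.7, 1.5, 7.0]
grip_width: 0.0005
```

Call:
arm_command([
  [0,0,0.1],
], twist=[0])

```text
time_s: 3.45
tool_pos: [0.4052, -0.3344, 0.1347]
tool_rot: [179.6, 0.1, -131.3]
force: [-2.0, 1.7, 8.3]
grip_width: 0.0006
```

Call:
arm_command([
  [0,0,0.1],
], twist=[0])

```text
time_s: 3.58
tool_pos: [0.4052, -0.3344, 0.1348]
tool_rot: [179.6, 0.1, -131.3]
force: [-2.1, 1.3, 6.6]
grip_width: 0.0002
```

J4 is firm: it holds at z 0.1348 under 7–8 N with no give. Next is J2.

Call:
arm_command([
  [0,0,-3.0],
  [0,0,-0.5],
], twist=[0,0])

```text
time_s: 3.82
tool_pos: [0.4051, -0.3345, 0.1701]
tool_rot: [179.6, 0.1, -131.3]
force: [0.2, -0.8, -0.9]
grip_width: 0.0006
```

```bash
python3 -c "
from h import *
go('J2',.027,.17)"
```

```text
t 3.825 tcp [ 0.4051 -0.3345  0.1701] rot [ 1.796e+02  1.000e-01 -1.313e+02] F [ 0.21 -0.8  -0.92] w 0.0006 target [ 0.5516 -0.3843  0.17  ] shift cm [ -5.93 -14.29  -0.09]
```

Call:
arm_command([
  [-2,-4.8,0],
  [-2,-4.8,0],
  [-1.9,-4.7,0],
  [0,0,0.5],
], twist=[0,0,0,0])

```text
time_s: 4.32
tool_pos: [0.5533, -0.3857, 0.1601]
tool_rot: [179.4, 0.1, -131.4]
force: [-1.1, 0.8, -0.8]
grip_width: 0.0003
```

```bash
python3 -c "
from h import *
go('J2',.027,.143)"
```

```text
t 4.325 tcp [ 0.5533 -0.3857  0.1601] rot [ 1.794e+02  1.000e-01 -1.314e+02] F [-1.11  0.78 -0.84] w 0.0003 target [ 0.5516 -0.3843  0.143 ] shift cm [0.01 0.2  1.71]
```

Call:
arm_command([
  [0,0.2,1.0],
  [0,0,0.3],
  [0,0,0],
], twist=[0,0,0])

```text
time_s: 4.7
tool_pos: [0.5481, -0.3834, 0.1441]
tool_rot: [179.1, -0.0, -131.5]
force: [-0.2, 0.2, 0.3]
grip_width: 0.0005
```

Call:
arm_command([
  [0,0,0.1],
  [0,0,0.05],
], twist=[0,0])

```text
time_s: 4.95
tool_pos: [0.5474, -0.3838, 0.1439]
tool_rot: [179.2, -0.0, -131.6]
force: [-0.4, -0.2, 0.1]
grip_width: 0.0001
```

Call:
arm_command([
  [0,0,0.05],
  [0,0,0.05],
], twist=[0,0])

```text
time_s: 5.2
tool_pos: [0.5475, -0.3841, 0.1437]
tool_rot: [179.3, -0.0, -131.6]
force: [0.8, 0.8, -1.0]
grip_width: 0.0005
```

Call:
arm_command([
  [0,0,0.05],
  [0,0,0.05],
], twist=[0,0])

```text
time_s: 5.45
tool_pos: [0.5477, -0.3841, 0.1427]
tool_rot: [179.3, -0.0, -131.6]
force: [0.3, -0.0, -0.4]
grip_width: 0.0001
```

Call:
arm_command([
  [0,-0.3,0.05],
  [0,0,0.1],
], twist=[0,0])

```text
time_s: 5.7
tool_pos: [0.5501, -0.3862, 0.141]
tool_rot: [179.3, -0.0, -131.6]
force: [0.9, -0.5, 0.1]
grip_width: 0.0004
```

Call:
arm_command([
  [0,0,0.08],
  [0,0,0.05],
], twist=[0,0])

```text
time_s: 5.95
tool_pos: [0.5501, -0.3862, 0.1408]
tool_rot: [179.3, -0.0, -131.6]
force: [-2.5, 0.8, 3.3]
grip_width: 0.0005
```

Call:
arm_command([
  [0,0,0.05],
  [0,0,0.05],
], twist=[0,0])

```text
time_s: 6.2
tool_pos: [0.5501, -0.3862, 0.1407]
tool_rot: [179.3, -0.0, -131.6]
force: [-2.2, 2.1, 5.2]
grip_width: 0.0005
```

Call:
arm_command([
  [0,0,0.05],
], twist=[0])

```text
time_s: 6.32
tool_pos: [0.5501, -0.3862, 0.1408]
tool_rot: [179.3, -0.0, -131.6]
force: [-1.6, 2.2, 5.3]
grip_width: 0.0003
```

J2 is firm as well: 5 N at a constant z of 0.1408. Next is J1.

Call:
arm_command([
  [0,0,-3.0],
  [0,0,-0.5],
], twist=[-10.5,-10])

```text
time_s: 6.58
tool_pos: [0.5503, -0.3862, 0.1746]
tool_rot: [179.3, 0.2, -110.5]
force: [-0.6, 0.3, -0.5]
grip_width: 0.0003
```

```bash
python3 -c "
from h import *
go('J1',.027,.165)"
```

```text
t 6.575 tcp [ 0.5503 -0.3862  0.1746] rot [ 179.3    0.2 -110.5] F [-0.58  0.31 -0.5 ] w 0.0003 target [ 0.5358 -0.1883  0.165 ] shift cm [-18.04   8.26   1.13]
```

Call:
arm_command([
  [-4.5,2.1,0.2],
  [-4.5,2.1,0.2],
  [-4.5,2.0,0.2],
  [-4.5,2.0,0.2],
  [0,0,0],
], twist=[0,0,0,0,0])

```text
time_s: 7.2
tool_pos: [0.5361, -0.184, 0.1644]
tool_rot: [179.4, 0.3, -110.4]
force: [0.7, -1.1, 0.4]
grip_width: 0.0005
```

```bash
python3 -c "
from h import *
go('J1',.027,.14)"
```

```text
t 7.2 tcp [ 0.5361 -0.184   0.1644] rot [ 179.4    0.3 -110.4] F [ 0.68 -1.1   0.4 ] w 0.0005 target [ 0.5358 -0.1883  0.14  ] shift cm [ 0.42 -0.15  2.43]
```

Call:
arm_command([
  [0.4,-0.1,1.2],
  [0,0,0.8],
  [0,0,0],
  [0,0,0.1],
], twist=[0,0,0,0])

```text
time_s: 7.7
tool_pos: [0.5344, -0.1926, 0.1401]
tool_rot: [179.3, 0.2, -110.8]
force: [-0.5, 1.5, -0.3]
grip_width: 0.0004
```

Call:
arm_command([
  [0,0,0.1],
  [0,0,0.1],
], twist=[0,0])

```text
time_s: 7.95
tool_pos: [0.5346, -0.1934, 0.1381]
tool_rot: [179.3, 0.2, -110.8]
force: [-0.5, 0.2, -0.3]
grip_width: 0.0009
```

Call:
arm_command([
  [0,0,0.1],
  [0,0,0.08],
], twist=[0,0])

```text
time_s: 8.2
tool_pos: [0.5348, -0.1934, 0.1365]
tool_rot: [179.4, 0.2, -110.8]
force: [-0.6, -0.9, 0.3]
grip_width: 0.0006
```

Call:
arm_command([
  [-0.3,0,0.05],
  [0,0,0.05],
], twist=[0,0])

```text
time_s: 8.45
tool_pos: [0.536, -0.1901, 0.1356]
tool_rot: [179.4, 0.2, -110.8]
force: [-0.0, 0.8, 0.1]
grip_width: 0.0002
```

Call:
arm_command([
  [0,0,0.05],
  [0,0,0.05],
], twist=[0,0])

```text
time_s: 8.7
tool_pos: [0.536, -0.19, 0.1345]
tool_rot: [179.4, 0.2, -110.8]
force: [-0.1, 0.4, -0.1]
grip_width: 0.0007
```

Call:
arm_command([
  [0,0,0.05],
  [0,0,0.05],
], twist=[0,0])

```text
time_s: 8.95
tool_pos: [0.536, -0.1901, 0.1335]
tool_rot: [179.4, 0.2, -110.8]
force: [0.1, -0.7, 0.2]
grip_width: 0.0003
```

Call:
arm_command([
  [0,0,0.05],
  [0,0,0.05],
], twist=[0,0])

```text
time_s: 9.2
tool_pos: [0.536, -0.1902, 0.1324]
tool_rot: [179.4, 0.2, -110.8]
force: [-0.4, -0.4, -0.1]
grip_width: 0.0002
```

Call:
arm_command([
  [0,0,0.05],
  [0,0,0.05],
], twist=[0,0])

```text
time_s: 9.45
tool_pos: [0.536, -0.1902, 0.1322]
tool_rot: [179.4, 0.2, -110.8]
force: [-2.1, 0.1, 5.1]
grip_width: 0.0002
```

Call:
arm_command([
  [0,0,0.05],
  [0,0,0.05],
], twist=[0,0])

```text
time_s: 9.7
tool_pos: [0.536, -0.1902, 0.1322]
tool_rot: [179.4, 0.1, -110.8]
force: [-2.4, 0.7, 5.5]
grip_width: 0.0004
```

Call:
arm_command([
  [0,0,0.05],
  [0,0,0.05],
], twist=[0,0])

```text
time_s: 9.95
tool_pos: [0.536, -0.1902, 0.1322]
tool_rot: [179.4, 0.1, -110.8]
force: [-2.5, 0.3, 5.7]
grip_width: 0.0004
```

Call:
arm_command([
  [0,0,0.05],
  [0,0,0.05],
], twist=[0,0])

```text
time_s: 10.2
tool_pos: [0.536, -0.1902, 0.1322]
tool_rot: [179.4, 0.1, -110.8]
force: [-2.8, 1.1, 4.1]
grip_width: 0.0007
```

J1 is firm too: 5 N at a constant 0.1322, after falling freely to that height. That leaves J3, which I'll probe before pushing. Its near edge may be at the limit of reach.

Call:
arm_command([
  [0,0,-4.0],
  [0,0,-0.5],
], twist=[0,0])

```text
time_s: 10.45
tool_pos: [0.5362, -0.1904, 0.1769]
tool_rot: [179.4, 0.1, -110.8]
force: [0.1, -0.1, -0.4]
grip_width: 0.0004
```

```bash
python3 -c "
from h import *
go('J3',.025,.168)"
```

```text
t 10.45 tcp [ 0.5362 -0.1904  0.1769] rot [ 1.794e+02  1.000e-01 -1.108e+02] F [ 0.1  -0.07 -0.38] w 0.0004 target [ 0.3836 -0.1383  0.168 ] shift cm [ 0.56 16.1   1.06]
```

Call:
arm_command([
  [0.1,4,0.2],
  [0.1,4,0.2],
  [0.1,4,0.1],
  [0.1,4,0.1],
  [0,0,0],
], twist=[0,0,0,0,0])

```text
time_s: 11.08
tool_pos: [0.3797, -0.1355, 0.1676]
tool_rot: [179.2, 0.2, -110.8]
force: [0.4, 0.5, 0.3]
grip_width: 0.0005
```

Run:
```python
from h import *
go('J3',.025,.15)
from cell import optics,telemetry
import cv2
print(telemetry.get_obs()["qpos"].round(1))
a=optics.read_camera("scene")["img"][90:210,170:330]
cv2.imwrite("pics/c2.png",cv2.resize(a,None,fx=3,fy=3,interpolation=cv2.INTER_CUBIC))
```

```text
t 11.075 tcp [ 0.3797 -0.1355  0.1676] rot [ 179.2    0.2 -110.8] F [0.38 0.47 0.29] w 0.0005 target [ 0.3836 -0.1383  0.15  ] shift cm [ 0.13 -0.49  1.75]
[ 34.4  -8.9 -16.6 118.6  -2.9  70.8 -91.9]
```

View pics/c2.png

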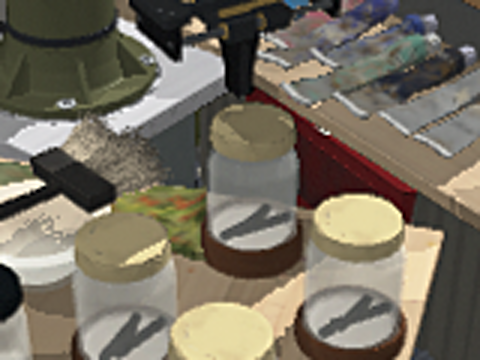

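The fingertip is above the base-side rim of J3 (crop about (238,95)), with joints in range. Now I'll shift outward slightly and descend.

Call:
arm_command([
  [0.1,-0.4,0.8],
  [0,0,0.8],
  [0,0,0],
  [0,0,0.1],
], twist=[0,0,0,0])

```text
time_s: 11.62
tool_pos: [0.3867, -0.1387, 0.1487]
tool_rot: [179.2, 0.3, -110.8]
force: [0.7, -1.2, 0.0]
grip_width: 0.0003
```

Call:
arm_command([
  [0,0,0.1],
  [0,0,0.1],
], twist=[0,0])

```text
time_s: 11.88
tool_pos: [0.3868, -0.1386, 0.1468]
tool_rot: [179.2, 0.3, -110.8]
force: [-1.9, 0.7, 4.7]
grip_width: 0.0003
```

Call:
arm_command([
  [0,0,0.05],
  [0,0,0.05],
], twist=[0,0])

```text
time_s: 12.12
tool_pos: [0.3868, -0.1386, 0.1468]
tool_rot: [179.2, 0.3, -110.8]
force: [-2.3, 1.3, 5.0]
grip_width: 0.0002
```

Call:
arm_command([
  [0,0,0.05],
  [0,0,0.05],
], twist=[0,0])

```text
time_s: 12.38
tool_pos: [0.3867, -0.1386, 0.1466]
tool_rot: [179.2, 0.3, -110.8]
force: [-2.6, 1.3, 6.2]
grip_width: 0.0004
```

J3 also seems firm, but the 2 mm approach step may have passed through the rocking range. I'll back off in small single steps to see whether the lid follows.

Call:
arm_command([
  [0,0,-0.05],
], twist=[0])

```text
time_s: 12.5
tool_pos: [0.3869, -0.1387, 0.1473]
tool_rot: [179.2, 0.2, -110.8]
force: [0.5, -0.2, 0.9]
grip_width: 0.0006
```

Call:
arm_command([
  [0,0,-0.05],
], twist=[0])

```text
time_s: 12.62
tool_pos: [0.387, -0.1388, 0.1476]
tool_rot: [179.2, 0.2, -110.8]
force: [0.3, 0.8, -0.4]
grip_width: 0.0007
```

Call:
arm_command([
  [0,0,-0.05],
], twist=[0])

```text
time_s: 12.75
tool_pos: [0.387, -0.1388, 0.1478]
tool_rot: [179.3, 0.2, -110.8]
force: [-0.1, -0.1, -0.1]
grip_width: 0.0003
```

Call:
arm_command([
  [0,0,-0.05],
], twist=[0])

```text
time_s: 12.88
tool_pos: [0.387, -0.1388, 0.1482]
tool_rot: [179.3, 0.3, -110.8]
force: [-0.1, 0.1, -0.3]
grip_width: 0.0006
```

Call:
arm_command([
  [0,0,-0.05],
], twist=[0])

```text
time_s: 13.0
tool_pos: [0.387, -0.1388, 0.1486]
tool_rot: [179.3, 0.3, -110.8]
force: [0.0, -0.5, -0.1]
grip_width: 0.0003
```

Call:
arm_command([
  [0,0,-0.05],
], twist=[0])

```text
time_s: 13.12
tool_pos: [0.387, -0.1388, 0.149]
tool_rot: [179.2, 0.3, -110.8]
force: [-0.4, 0.2, 0.0]
grip_width: 0.0007
```

Call:
arm_command([
  [0,0,-0.2],
  [0,-2.2,-0.05],
  [0,0,0.15],
], twist=[0,0,0])

```text
time_s: 13.5
tool_pos: [0.4081, -0.1468, 0.1503]
tool_rot: [179.3, 0.2, -110.8]
force: [0.1, 0.2, -0.2]
grip_width: 0.0003
```

Call:
arm_command([
  [0,0,0.03],
], twist=[0])

```text
time_s: 13.62
tool_pos: [0.4074, -0.1466, 0.1496]
tool_rot: [179.2, 0.2, -110.8]
force: [-0.8, 0.5, -0.2]
grip_width: 0.0005
```

Call:
arm_command([
  [0,0,0.03],
], twist=[0])

```text
time_s: 13.75
tool_pos: [0.4069, -0.1464, 0.1493]
tool_rot: [179.2, 0.2, -110.8]
force: [-0.2, -0.1, -1.0]
grip_width: 0.0002
```

Call:
arm_command([
  [0,0,0.03],
], twist=[0])

```text
time_s: 13.88
tool_pos: [0.4065, -0.1463, 0.1489]
tool_rot: [179.2, 0.2, -110.8]
force: [0.3, 0.3, 0.4]
grip_width: 0.0008
```

Call:
arm_command([
  [0,0,0.03],
], twist=[0])

```text
time_s: 14.0
tool_pos: [0.4063, -0.1462, 0.1487]
tool_rot: [179.2, 0.2, -110.8]
force: [-0.3, 0.1, -0.1]
grip_width: 0.0004
```

Call:
arm_command([
  [0,0,0.03],
], twist=[0])

```text
time_s: 14.12
tool_pos: [0.4062, -0.1462, 0.1484]
tool_rot: [179.2, 0.2, -110.8]
force: [-0.4, 0.3, 0.7]
grip_width: 0.0005
```

Call:
arm_command([
  [0,0,0.03],
], twist=[0])

```text
time_s: 14.25
tool_pos: [0.4062, -0.1462, 0.1481]
tool_rot: [179.2, 0.2, -110.8]
force: [0.4, -0.6, 0.5]
grip_width: 0.0004
```

Call:
arm_command([
  [0,0,0.03],
], twist=[0])

```text
time_s: 14.38
tool_pos: [0.4062, -0.1462, 0.1478]
tool_rot: [179.2, 0.2, -110.8]
force: [-0.4, 0.1, 1.1]
grip_width: 0.0003
```

Call:
arm_command([
  [0,0,0.03],
], twist=[0])

```text
time_s: 14.5
tool_pos: [0.4062, -0.1462, 0.1475]
tool_rot: [179.2, 0.2, -110.8]
force: [0.7, -0.0, 0.7]
grip_width: 0.0007
```

Call:
arm_command([
  [0,0,0.03],
], twist=[0])

```text
time_s: 14.62
tool_pos: [0.4063, -0.1463, 0.1473]
tool_rot: [179.2, 0.2, -110.8]
force: [-0.9, -1.2, 2.2]
grip_width: 0.0005
```

Call:
arm_command([
  [0,0,0.03],
], twist=[0])

```text
time_s: 14.75
tool_pos: [0.4063, -0.1463, 0.1473]
tool_rot: [179.2, 0.2, -110.8]
force: [-1.5, 0.6, 3.4]
grip_width: 0.0002
```

Call:
arm_command([
  [0,0,0.03],
], twist=[0])

```text
time_s: 14.88
tool_pos: [0.4063, -0.1463, 0.1473]
tool_rot: [179.2, 0.2, -110.8]
force: [-1.9, 0.9, 3.5]
grip_width: 0.0006
```

Call:
arm_command([
  [0,0,0.03],
], twist=[0])

```text
time_s: 15.0
tool_pos: [0.4063, -0.1463, 0.1473]
tool_rot: [179.2, 0.2, -110.8]
force: [-1.6, 0.5, 4.0]
grip_width: 0.0005
```

J3 is firm: centre and edge agree within 0.6 mm. J4 was the coarsest probe, with an unobserved 1.3 mm before contact, so I'll retest it finely.

Call:
arm_command([
  [0,0,-2.5],
  [0,0,-0.5],
], twist=[10,9])

```text
time_s: 15.25
tool_pos: [0.4064, -0.1463, 0.1769]
tool_rot: [179.1, -0.1, -130.4]
force: [-0.5, -0.4, -0.8]
grip_width: 0.0007
```

```bash
python3 -c "
from h import *
go('J4',.027,.17)"
```

```text
t 15.25 tcp [ 0.4064 -0.1463  0.1769] rot [ 1.791e+02 -1.000e-01 -1.304e+02] F [-0.46 -0.37 -0.76] w 0.0007 target [ 0.4041 -0.3326  0.17  ] shift cm [ 14.35 -11.9    0.52]
```

Call:
arm_command([
  [4.8,-3.9,0.1],
  [4.8,-3.9,0.1],
  [4.6,-3.9,0.1],
  [0,0,0],
  [0,0,0.4],
], twist=[0,0,0,0,0])

```text
time_s: 15.88
tool_pos: [0.4054, -0.3349, 0.1672]
tool_rot: [179.3, -0.0, -130.2]
force: [-0.4, 0.9, 0.6]
grip_width: 0.0006
```

```bash
python3 -c "
from h import *
go('J4',.027,.141)"
```

```text
t 15.875 tcp [ 0.4054 -0.3349  0.1672] rot [ 179.3   -0.  -130.2] F [-0.41  0.86  0.61] w 0.0006 target [ 0.4041 -0.3326  0.141 ] shift cm [-0.09  0.22  2.62]
```

Call:
arm_command([
  [-0.1,0.2,1.4],
  [0,0,1.0],
  [0,0,0],
  [0,0,0],
], twist=[0,0,0,0])

```text
time_s: 16.38
tool_pos: [0.4045, -0.3283, 0.1403]
tool_rot: [179.2, -0.0, -129.9]
force: [-0.7, -0.2, -0.4]
grip_width: 0.0005
```

Call:
arm_command([
  [0,0,0.03],
  [0,0,0.03],
], twist=[0,0])

```text
time_s: 16.62
tool_pos: [0.405, -0.3283, 0.1404]
tool_rot: [179.3, -0.0, -129.9]
force: [0.1, 0.7, 0.2]
grip_width: 0.0004
```

Call:
arm_command([
  [0,-0.2,0.1],
  [0,0,0.08],
], twist=[0,0])

```text
time_s: 16.88
tool_pos: [0.4068, -0.33, 0.1389]
tool_rot: [179.3, -0.0, -129.9]
force: [0.6, 0.1, -0.1]
grip_width: 0.0006
```

Call:
arm_command([
  [0,0,0.04],
], twist=[0])

```text
time_s: 17.0
tool_pos: [0.4068, -0.3301, 0.1385]
tool_rot: [179.3, -0.0, -129.9]
force: [0.4, -0.4, 0.5]
grip_width: 0.0005
```

Call:
arm_command([
  [0,0,0.04],
], twist=[0])

```text
time_s: 17.12
tool_pos: [0.4069, -0.3301, 0.138]
tool_rot: [179.3, -0.0, -129.9]
force: [-0.7, 1.0, 0.0]
grip_width: 0.0006
```

Call:
arm_command([
  [0,0,0.04],
], twist=[0])

```text
time_s: 17.25
tool_pos: [0.4068, -0.3301, 0.1376]
tool_rot: [179.3, -0.0, -129.9]
force: [-0.4, 0.2, -0.1]
grip_width: 0.0002
```

Call:
arm_command([
  [0,0,0.04],
], twist=[0])

```text
time_s: 17.38
tool_pos: [0.4068, -0.3301, 0.1371]
tool_rot: [179.3, -0.0, -129.9]
force: [-0.0, -0.2, 0.3]
grip_width: 0.0004
```

Call:
arm_command([
  [0,0,0.04],
], twist=[0])

```text
time_s: 17.5
tool_pos: [0.4067, -0.3301, 0.1367]
tool_rot: [179.3, -0.0, -129.9]
force: [0.1, 0.2, -0.2]
grip_width: 0.0004
```

Call:
arm_command([
  [0,0,0.04],
], twist=[0])

```text
time_s: 17.62
tool_pos: [0.4068, -0.3301, 0.1363]
tool_rot: [179.3, -0.0, -129.9]
force: [0.2, -0.1, 0.4]
grip_width: 0.0006
```

Call:
arm_command([
  [0,0,0.04],
], twist=[0])

```text
time_s: 17.75
tool_pos: [0.4067, -0.3301, 0.1359]
tool_rot: [179.3, -0.0, -129.9]
force: [0.1, -0.6, 0.6]
grip_width: 0.0002
```

Call:
arm_command([
  [0,0,0.04],
], twist=[0])

```text
time_s: 17.88
tool_pos: [0.4068, -0.3301, 0.1355]
tool_rot: [179.3, -0.0, -129.9]
force: [-0.3, -0.2, 0.6]
grip_width: 0.0001
```

Call:
arm_command([
  [0,0,0.04],
], twist=[0])

```text
time_s: 18.0
tool_pos: [0.4068, -0.3301, 0.135]
tool_rot: [179.3, -0.0, -129.9]
force: [0.3, 0.0, -0.9]
grip_width: 0.0004
```

Call:
arm_command([
  [0,0,0.04],
], twist=[0])

```text
time_s: 18.12
tool_pos: [0.4068, -0.3301, 0.1349]
tool_rot: [179.3, -0.0, -129.9]
force: [-1.1, 0.4, 2.7]
grip_width: 0.0007
```

Call:
arm_command([
  [0,0,0.04],
], twist=[0])

```text
time_s: 18.25
tool_pos: [0.4068, -0.3301, 0.1348]
tool_rot: [179.3, -0.0, -129.9]
force: [-1.5, 1.0, 4.0]
grip_width: 0.0004
```

J4 is definitely firm. J1's contact height (0.1322) was the lowest relative to its triangulated height, so its rocking spring may be too soft to show above the force noise. I'll compare J1's centre height with its edge height.

Call:
arm_command([
  [0,0,-3.0],
  [0,0,-0.5],
], twist=[-10,-9])

```text
time_s: 18.5
tool_pos: [0.4068, -0.3301, 0.1699]
tool_rot: [179.3, 0.2, -110.3]
force: [0.2, 0.0, 0.3]
grip_width: 0.0008
```

```bash
python3 -c "
from h import *
go('J1',0,.163)"
```

```text
t 18.5 tcp [ 0.4068 -0.3301  0.1699] rot [ 179.3    0.2 -110.3] F [0.2  0.   0.31] w 0.0008 target [ 0.5613 -0.1972  0.163 ] shift cm [-17.83  -9.87   0.64]
```

Call:
arm_command([
  [-4.5,-2.5,0.1],
  [-4.5,-2.5,0.1],
  [-4.4,-2.4,0.1],
  [-4.4,-2.4,0.1],
  [0,0,0],
  [0,0,0.6],
], twist=[0,0,0,0,0,0])

```text
time_s: 19.25
tool_pos: [0.5651, -0.196, 0.1591]
tool_rot: [179.5, 0.2, -110.5]
force: [-0.3, -0.4, -0.5]
grip_width: 0.0
```

```bash
python3 -c "
from h import *
go('J1',0,.139)"
```

```text
t 19.25 tcp [ 0.5651 -0.196   0.1591] rot [ 179.5    0.2 -110.5] F [-0.34 -0.43 -0.53] w 0.0 target [ 0.5613 -0.1972  0.139 ] shift cm [0.25 0.29 2.01]
```

Call:
arm_command([
  [0.1,0.2,1.2],
  [0,0,0.5],
  [0,0,0],
  [0,0,0],
], twist=[0,0,0,0])

```text
time_s: 19.75
tool_pos: [0.5592, -0.1998, 0.1394]
tool_rot: [179.3, 0.1, -110.9]
force: [0.0, 0.1, 0.6]
grip_width: 0.0003
```

Call:
arm_command([
  [0,0,0.05],
], twist=[0])

```text
time_s: 19.88
tool_pos: [0.5593, -0.2001, 0.1393]
tool_rot: [179.4, 0.1, -110.9]
force: [-0.2, -0.3, -0.8]
grip_width: 0.0001
```

Call:
arm_command([
  [0,0,0.05],
], twist=[0])

```text
time_s: 20.0
tool_pos: [0.5594, -0.2002, 0.1391]
tool_rot: [179.4, 0.1, -110.9]
force: [-0.9, 0.1, -0.0]
grip_width: 0.0007
```

Call:
arm_command([
  [0,0,0.05],
], twist=[0])

```text
time_s: 20.12
tool_pos: [0.5596, -0.2002, 0.1387]
tool_rot: [179.4, 0.1, -110.9]
force: [0.4, -0.3, -0.1]
grip_width: 0.0005
```

Call:
arm_command([
  [0,0,0.05],
], twist=[0])

```text
time_s: 20.25
tool_pos: [0.5597, -0.2001, 0.1383]
tool_rot: [179.4, 0.1, -110.9]
force: [-1.1, 0.4, 0.3]
grip_width: 0.0002
```

Call:
arm_command([
  [0,0,0.05],
  [0,0,0.05],
  [0,0,0.05],
], twist=[0,0,0])

```text
time_s: 20.62
tool_pos: [0.5597, -0.2, 0.1367]
tool_rot: [179.4, 0.1, -110.9]
force: [0.9, 0.5, 0.2]
grip_width: 0.0002
```

Call:
arm_command([
  [0,0,0.05],
], twist=[0])

```text
time_s: 20.75
tool_pos: [0.5597, -0.2, 0.1361]
tool_rot: [179.4, 0.1, -110.9]
force: [0.6, 0.2, -0.3]
grip_width: 0.0002
```

Call:
arm_command([
  [0,0,0.05],
], twist=[0])

```text
time_s: 20.88
tool_pos: [0.5597, -0.1999, 0.1356]
tool_rot: [179.4, 0.1, -110.9]
force: [0.2, 0.5, 0.3]
grip_width: 0.0002
```

Call:
arm_command([
  [0,0,0.05],
], twist=[0])

```text
time_s: 21.0
tool_pos: [0.5597, -0.1999, 0.1351]
tool_rot: [179.4, 0.1, -110.9]
force: [-0.2, -0.1, 0.4]
grip_width: 0.0006
```

Call:
arm_command([
  [0,0,0.05],
], twist=[0])

```text
time_s: 21.12
tool_pos: [0.5597, -0.1999, 0.1345]
tool_rot: [179.4, 0.1, -110.9]
force: [-0.5, -0.1, -0.3]
grip_width: 0.0004
```

Call:
arm_command([
  [0,0,0.05],
], twist=[0])

```text
time_s: 21.25
tool_pos: [0.5597, -0.2, 0.134]
tool_rot: [179.4, 0.1, -110.9]
force: [0.7, -0.0, -0.2]
grip_width: 0.0003
```

Call:
arm_command([
  [0,0,0.05],
  [0,0,0.04],
], twist=[0,0])

```text
time_s: 21.5
tool_pos: [0.5597, -0.1999, 0.133]
tool_rot: [179.4, 0.1, -110.9]
force: [0.2, 0.2, 0.4]
grip_width: 0.0003
```

Call:
arm_command([
  [0,0,0.04],
], twist=[0])

```text
time_s: 21.62
tool_pos: [0.5597, -0.1999, 0.1326]
tool_rot: [179.4, 0.1, -110.9]
force: [0.2, -0.0, 0.2]
grip_width: 0.0005
```

Call:
arm_command([
  [0,0,0.04],
], twist=[0])

```text
time_s: 21.75
tool_pos: [0.5597, -0.1999, 0.1323]
tool_rot: [179.4, 0.1, -110.9]
force: [-0.4, 0.6, 2.5]
grip_width: 0.0005
```

J1 is definitely firm, with centre and edge both at 0.132. J3 was the only lid with some softness, about 0.7 mm between 0 and 6 N at only a 22 mm offset. I'll re-probe it finely and farther out.

Call:
arm_command([
  [0,0,-3.5],
  [0,0,-0.5],
], twist=[0,0])

```text
time_s: 22.0
tool_pos: [0.5597, -0.2, 0.1725]
tool_rot: [179.4, 0.1, -110.9]
force: [0.2, 0.4, -0.0]
grip_width: 0.0005
```

```bash
python3 -c "
from h import *
go('J3',.029,.16)"
```

```text
t 22.0 tcp [ 0.5597 -0.2     0.1725] rot [ 1.794e+02  1.000e-01 -1.109e+02] F [ 0.16  0.37 -0.  ] w 0.0005 target [ 0.3798 -0.137   0.16  ] shift cm [ 0.52 19.04  1.46]
```

Call:
arm_command([
  [0.1,4.6,0.2],
  [0.1,4.6,0.1],
  [0.1,4.6,0.1],
  [0.1,4.6,0.1],
  [0,0,0.5],
  [0,0,0],
], twist=[0,0,0,0,0,0])

```text
time_s: 22.75
tool_pos: [0.3807, -0.1363, 0.161]
tool_rot: [179.2, 0.1, -110.9]
force: [0.8, -0.7, 0.9]
grip_width: 0.0002
```

```bash
python3 -c "
from h import *
go('J3',.029,.15)"
```

```text
t 22.75 tcp [ 0.3807 -0.1363  0.161 ] rot [ 1.792e+02  1.000e-01 -1.109e+02] F [ 0.81 -0.75  0.9 ] w 0.0002 target [ 0.3798 -0.137   0.15  ] shift cm [0.09 0.04 1.1 ]
```

Call:
arm_command([
  [0,0,0.9],
  [0,0,0],
  [0,0,0],
], twist=[0,0,0])

```text
time_s: 23.12
tool_pos: [0.3825, -0.1366, 0.1509]
tool_rot: [179.2, 0.2, -110.9]
force: [-0.2, -0.2, 0.7]
grip_width: 0.0005
```

Call:
arm_command([
  [0,0,0.05],
], twist=[0])

```text
time_s: 23.25
tool_pos: [0.3828, -0.1366, 0.1503]
tool_rot: [179.2, 0.2, -110.9]
force: [0.1, 0.9, -0.0]
grip_width: 0.0008
```

Call:
arm_command([
  [0,0,0.05],
], twist=[0])

```text
time_s: 23.38
tool_pos: [0.383, -0.1367, 0.1498]
tool_rot: [179.2, 0.2, -110.9]
force: [-0.5, -0.1, -0.9]
grip_width: 0.0003
```

Call:
arm_command([
  [0,0,0.05],
], twist=[0])

```text
time_s: 23.5
tool_pos: [0.3831, -0.1367, 0.1494]
tool_rot: [179.2, 0.2, -110.9]
force: [-0.7, -0.5, -0.6]
grip_width: 0.0002
```

Call:
arm_command([
  [0,0,0.05],
], twist=[0])

```text
time_s: 23.62
tool_pos: [0.3831, -0.1367, 0.1489]
tool_rot: [179.2, 0.2, -110.9]
force: [-0.0, 0.8, 0.5]
grip_width: 0.0004
```

Call:
arm_command([
  [0,0,0.05],
], twist=[0])

```text
time_s: 23.75
tool_pos: [0.3831, -0.1367, 0.1484]
tool_rot: [179.2, 0.2, -110.9]
force: [0.8, 0.1, 0.1]
grip_width: 0.0004
```

Call:
arm_command([
  [0,0,0.05],
], twist=[0])

```text
time_s: 23.88
tool_pos: [0.3831, -0.1367, 0.1479]
tool_rot: [179.2, 0.2, -110.9]
force: [-0.6, -0.3, 0.0]
grip_width: 0.0003
```

Call:
arm_command([
  [0,0,0.05],
], twist=[0])

```text
time_s: 24.0
tool_pos: [0.3831, -0.1367, 0.1474]
tool_rot: [179.2, 0.2, -110.9]
force: [0.1, 0.4, -0.1]
grip_width: 0.0006
```

Call:
arm_command([
  [0,0,0.05],
], twist=[0])

```text
time_s: 24.12
tool_pos: [0.383, -0.1366, 0.147]
tool_rot: [179.2, 0.2, -110.9]
force: [-1.2, 0.7, 1.4]
grip_width: 0.0005
```

Call:
arm_command([
  [0,0,0.05],
], twist=[0])

```text
time_s: 24.25
tool_pos: [0.3829, -0.1366, 0.1467]
tool_rot: [179.2, 0.2, -110.9]
force: [-0.8, 1.2, 1.9]
grip_width: 0.0009
```

Call:
arm_command([
  [0,0,0.05],
], twist=[0])

```text
time_s: 24.38
tool_pos: [0.3829, -0.1365, 0.1464]
tool_rot: [179.2, 0.2, -110.9]
force: [-2.5, 0.5, 3.9]
grip_width: 0.0004
```

Call:
arm_command([
  [0,0,0.05],
], twist=[0])

```text
time_s: 24.5
tool_pos: [0.3829, -0.1365, 0.1462]
tool_rot: [179.2, 0.2, -110.9]
force: [-1.4, 1.1, 5.0]
grip_width: 0.0005
```

Call:
arm_command([
  [0,0,0.05],
], twist=[0])

```text
time_s: 24.62
tool_pos: [0.3829, -0.1365, 0.146]
tool_rot: [179.2, 0.2, -110.9]
force: [-2.2, 0.5, 5.3]
grip_width: 0.0004
```

J3 rocks: it yields steadily from 0.1474 (0 N) to 0.1460 (5 N), where the other three stopped within 0.2 mm. It is the unseated lid, so I'll lift clear, go over its middle and push.

Call:
arm_command([
  [0,0,-0.8],
  [0,-2.5,0],
  [0,0,0],
], twist=[0,0,0])

```text
time_s: 25.0
tool_pos: [0.4072, -0.146, 0.1542]
tool_rot: [179.3, 0.2, -110.9]
force: [-0.1, 1.4, -0.6]
grip_width: 0.0007
```

```bash
python3 -c "
from h import *
go('J3',0,.147)"
```

```text
t 25.0 tcp [ 0.4072 -0.146   0.1542] rot [ 179.3    0.2 -110.9] F [-0.09  1.39 -0.65] w 0.0007 target [ 0.4071 -0.1468  0.147 ] shift cm [ 0.08 -0.03  0.72]
```

Call:
arm_command([
  [0.05,0,0.5],
  [0,0,0.1],
  [0,0,0.1],
], twist=[0,0,0])

```text
time_s: 25.38
tool_pos: [0.4059, -0.1462, 0.147]
tool_rot: [179.3, 0.1, -110.9]
force: [-0.2, 0.2, 5.8]
grip_width: 0.0004
```

Call:
arm_command([
  [0,0,0.1],
  [0,0,0.12],
], twist=[0,0])

```text
time_s: 25.62
tool_pos: [0.4059, -0.1462, 0.1466]
tool_rot: [179.4, 0.1, -110.9]
force: [-1.9, 1.6, 6.0]
grip_width: 0.0001
```

Call:
arm_command([
  [0,0,0.15],
], twist=[0])

```text
time_s: 25.75
tool_pos: [0.4059, -0.1461, 0.146]
tool_rot: [179.4, 0.1, -110.9]
force: [-2.1, 0.9, 6.1]
grip_width: 0.0004
```

Call:
arm_command([
  [0,0,0.2],
], twist=[0])

```text
time_s: 25.88
tool_pos: [0.4059, -0.1461, 0.1449]
tool_rot: [179.4, 0.1, -110.9]
force: [-1.3, 0.1, 5.7]
grip_width: 0.0003
```

Call:
arm_command([
  [0,0,0.2],
], twist=[0])

```text
time_s: 26.0
tool_pos: [0.4059, -0.1461, 0.1439]
tool_rot: [179.5, 0.1, -110.9]
force: [-2.2, -0.2, 5.7]
grip_width: 0.0007
```

Call:
arm_command([
  [0,0,0.2],
], twist=[0])

```text
time_s: 26.12
tool_pos: [0.4059, -0.1461, 0.1427]
tool_rot: [179.5, 0.1, -110.9]
force: [-2.1, -0.1, 5.5]
grip_width: 0.0002
```

It is sinking under a steady ~6 N, so I'll keep going to the stop.

Call:
arm_command([
  [0,0,0.2],
], twist=[0])

```text
time_s: 26.25
tool_pos: [0.4059, -0.1461, 0.1417]
tool_rot: [179.6, 0.0, -110.9]
force: [-1.7, 0.7, 5.8]
grip_width: 0.0002
```

Call:
arm_command([
  [0,0,0.2],
], twist=[0])

```text
time_s: 26.38
tool_pos: [0.4059, -0.1461, 0.1414]
tool_rot: [179.6, 0.0, -110.9]
force: [-5.7, 2.2, 15.6]
grip_width: 0.0002
```

Call:
arm_command([
  [0,0,0.2],
  [0,0,0.2],
], twist=[0,0])

```text
time_s: 26.62
tool_pos: [0.4059, -0.1461, 0.1415]
tool_rot: [179.7, -0.0, -110.9]
force: [-4.9, 0.8, 13.3]
grip_width: 0.0005
```

Call:
arm_command([
  [0,0,0.2],
  [0,0,0.2],
], twist=[0,0])

```text
time_s: 26.88
tool_pos: [0.4059, -0.1461, 0.1415]
tool_rot: [179.7, -0.1, -110.9]
force: [-4.2, 1.2, 12.1]
grip_width: 0.0006
```

Run:
```python
from cell import telemetry, optics, env
import cv2,numpy as np
a=optics.read_camera("scene")["img"][90:270,120:340]
cv2.imwrite("pics/end.png",cv2.resize(a,None,fx=3,fy=3,interpolation=cv2.INTER_CUBIC))
o=telemetry.get_obs();print(o["time_s"],o["tool_pos"].round(4),o["force"].round(1))
```

```text
26.925 [ 0.4059 -0.1461  0.1415] [-4.4  1.1 13.4]
```

View pics/end.png

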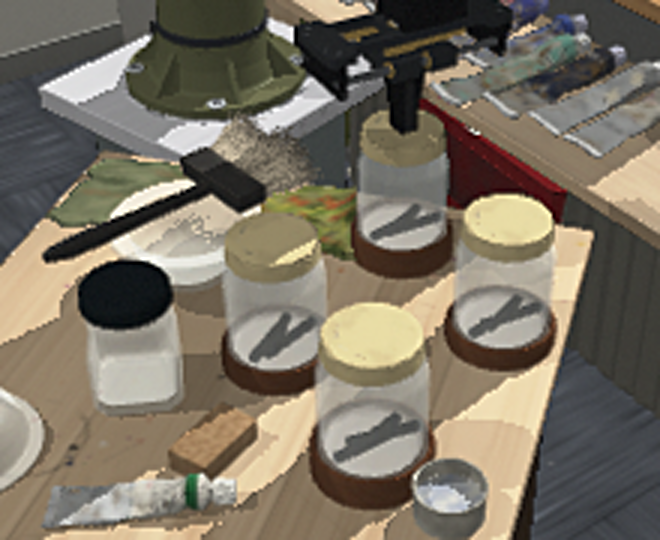

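The picture shows the fingertip resting on the middle of the back jar's lid (crop about (403,125)). The lid looks level, and the block, tin and tube are where they were. The push holds at 13 N, so I'm handing in.

```bash
python3 -c "
from cell import env
print(env.sign_off())"
```

```text
the job is handed in; nothing more can be done
None
```

I found the unseated lid and pushed it fully home. I handed in at about 27 s with the fingertip still pressing down on its middle. It was the jar nearest the base, at about (0.407, -0.147).

- **Finding it:** The other three lids stopped firm, moving within about 0.2 mm under 4 to 8 N near the base-side edge. The first probe of the near jar was too close to its centre and too coarse, so I first took it for firm. A finer probe about 26 mm out gave way steadily by about 1.4 mm up to 5 N. That is stiffer and shorter than the 2.5 mm at 2 to 3 N described, probably because the flat fingertip bears nearer the lid's centre.
- **Seating it:** Pushed over its middle, the lid sank from 0.1473 to 0.1415 m (5.8 mm) at about 6 N. It then stopped hard, with a peak of about 16 N.
- **Last checks:** The final reading was a steady 13 N with no movement. The closing picture shows the lid level and the block, tin and tube where they were. I did not press the edge again after seating it, because the job was to end while still pressing down.

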